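# Shut and latch the chisel case on the finishing table

## Robot

A 7-joint arm with a two-finger parallel gripper is mounted at the origin on the work surface. World frame = base frame: x ahead of the robot, y to its left, z up, the work surface at z = 0. Lengths are in m, angles in degrees, forces in N, time in s.
With the tool pointing down it reaches from about 0.4 to 0.875 m from the base axis. Payload 4.4 kg.
Tool frame: the origin (TCP) lies between the finger pads; the fingertips stand 14 mm ahead of it and the grasp point (between the pads) lies 5 mm behind it; z points along the fingers, y is the direction in which the jaws open and shut (so a half turn about z gives the same grasp; the last joint's range is limited). The gripper opens to 85 mm and grips with 20 to 120 N. Pads are 22 mm wide; open, the fingers measure 114 mm over their backs; the gripper's body (76 mm by 85 mm) begins 54 mm behind the grasp point. The pads swing forward as they close: fully open they stand 13 mm farther back than shut.
Start: joints at [-75.619, 36.005, 2.206, 86.941, -1.547, 57.084, -1.146], TCP at [0.202, 0.618, 0.245] pointing down, gripper open.
Joint ranges: [-175.42, 175.42], [-21.48, 121.26], [-71.46, 75.88], [10.55, 141.38], [-63.04, 243.04], [13.31, 113.54], [-168.57, 168.57]. Speed limits (degrees/s): [147.25, 147.25, 180, 180, 180, 180, 180].

## Interface

Orientations are given as a 3x3 rotation matrix whose columns are the frame's x, y, z axes.
In Python, from station import arm gives the robot as it stands. The module is installed in compiled form; this text tells all that it offers. Calls block until the motion is done:
- arm.move_to(position, orientation): joint-space move of the TCP to a pose.
- arm.move_l(position, ori=None, velocity=0.15): straight line of the TCP; ori=None keeps the orientation; velocity is the mean speed in m/s.
- arm.move_joints(angles): joint-space move.
- arm.move_gripper(opening, grip_force=None): opening from 0.0 (shut) to 1.0 (fully open); grip_force is the grip in N (None keeps the last); returns when the fingers have stopped.
- arm.sleep(seconds).
- arm.ik(position, orientation): joint angles nearest the present ones, or None.
- arm.capture(name): name is "scene" or "side" or "wrist"; returns a dict with "img" (420x560x3 uint8, red, green, blue), "fov_y" (degrees; the focal length in pixels is half the picture's height over the tangent of half this angle, whatever the lens; pixels are square), "cx", "cy" (the principal point, pixels), "T" (4x4, takes a point from camera to world coordinates); the wrist camera has in their place "tool_from_camera" (4x4, takes a point from camera to tool coordinates, whose origin is the TCP and whose axes are the flange's). Camera axes: x right, y down, z forward; pixel columns grow to the right and rows downward; lengths in m; the calibration is good to about 2 mm. A picture is of the moment at which its call begins: read the wrist's pose just before it. There is no depth.
A pose or a line that the arm cannot do raises arm.Unreachable and nothing moves.
- arm.job_done(): hands the job in, once; it reports no verdict.
Readings, each from a call of its own:
- arm.read_t(): time.
- arm.read_joint_pos(): joint angles.
- arm.read_joint_vel(): joint speeds.
- arm.read_joint_efforts(): joint torques, N m.
- arm.read_tcp_pos(): TCP position.
- arm.read_eef_rot(): TCP orientation.
- arm.read_ft_force(): force on the tool from outside, world axes, zero at the start.
- arm.read_moment(): the same for the moment, N m.
- arm.read_opening(): opening from 0.0 (shut) to 1.0 (fully open).
Only numpy, scipy, OpenCV 4.12 (cv2) and the standard library are available. Lean on these libraries where they do the work, as an engineer would, in place of code of your own. Each camera call takes 0.05 s, during which the arm holds its last target. There are 200 camera calls.

## Task

Close up the open chisel case: with your fingertips push its lid over and gently down until it is fully shut, and only then push both front latches down and in until they lie flat against the front of the case. Nothing is to be picked up or pinched: leave the case standing about where it is, leave the oil tin, the wax can and the brush alone, and take the hand clear when you have finished.

Things in the scene. Friction and masses are not known exactly. Their poses are not given: they have to be found in the camera images.
- case: The chisel case: loose moulded box flat on the table, 1 kg, 260 mm long (x), 190 deep (y), 70 high when shut; black lower shell 45 mm high, grey lid 25 mm high. Origin: centre of its underside. y points to the back, where the lid is hinged (line parallel to x at y = +99 mm, z = 45 mm); the front, with latches and handle, faces -y; z up.
- handle (a point): Middle of the black carrying handle, a fixed bar 78 mm long (along the case's x) in the middle of the front, between the latches, reaching 27 mm out from the front face, 17 to 27 mm above the table. Not used in this job.
- lid (a joint): Angle of the grey lid about its hinge, rad: 0 fully shut, 1.57 upright, 2.0 leaning back against its stop. The hinge is stiff: the lid stays at whatever angle it is left (0.19 N m of friction; 1 to 2 N near the free edge move it).
- lid_edge (a point): Middle of the lid's free (front) edge, on its outer face (its top face when shut), which is flat, 260 x 190 mm. When shut, 194 mm forward of the hinge line and 25 mm above it.
- latch_left (a joint): Angle of the left latch (at the case's x = -70 mm, left as one looks at the front), rad: 0 flat against the case front (fastened), 1.57 sticking straight out from the front of the shut lid, 1.8 its stop. Hinged on the lid's front edge; stiff, stays where left (0.05 N m; 2 N at the tip moves it). Black plate 40 mm wide (x), 34 long from pin to tip, 5 thick, with a 9 mm lip at the tip.
- latch_right (a joint): The same for the right latch, at the case's x = +70 mm.
- latch_left_hinge (a point): Middle of the left latch's hinge pin, on the lid's front edge, 6 mm out from the front face; 59 mm above the table with the lid shut.
- latch_right_hinge (a point): The same for the right latch.
- latch_left_tip (a point): Middle of the left latch's free tip, 34 mm from its hinge pin; 25 mm above the table when it is fastened.
- latch_right_tip (a point): The same for the right latch.
- oil_tin: Bystander: red upright rectangular oil tin with a steel screw cap, 110 x 62 mm, 183 mm high, standing behind the case, beyond the back of the open lid. Origin: centre of its underside.
- wax_can: Bystander: red round can with a plastic cap, 67 mm across and 124 mm high, standing in front of the case. Origin: centre of its underside.
- brush: Bystander: flat wooden-handled brush, 220 mm long, 52 mm wide, 16 mm high, lying beside the end of the case that has the right latch. Origin: its underside, near where the handle meets the head.

How it is judged (in metres and radians):
On the way, in this order (a step that is already met when the one before it is completed fails the run):
1. the lid is fully shut (value of joint lid below 0.03 rad), for 0.2 s.
2. both latches lie flat against the front, with the lid still shut (value of joint lid below 0.03 rad and value of joint each of latch_left, latch_right below 0.12 rad), for 0.2 s.
At the end, for the whole second after the job is handed in: The lid is shut (within 0.03 rad) and both latches lie flat (within 0.12 rad); the case stands flat and at rest, within 50 mm of where it stood; tin, can and brush are within 30 mm of where they were, tin and can upright (all of step 2 and distance of case from where it was at the start of the episode below 0.05 m and angle between case's own z axis and vertical below 0.03 rad and linear speed of case below 0.02 m/s and distance of each of oil_tin, wax_can, brush from where it was at the start of the episode below 0.03 m and angle between each of oil_tin, wax_can's own z axis and vertical below 0.1 rad); the robot touches nothing.
It fails at once if the case was lifted, tipped up, or shoved or carried more than 50 mm (height (world z) of case above 0.012 m or angle between case's own z axis and vertical above 0.1 rad or distance of case from where it was at the start of the episode above 0.05 m).
It fails at once if the lid was slammed (faster than 4 rad/s) (velocity of joint lid below -4 rad/s).
It fails at once if the case was pinched or pressed roughly (more than 35 N from the fingers) (contact force between the fingers and case above 35 N).
It fails at once if a latch was folded flat before the lid was shut (value of joint lid above 0.15 rad and value of joint any of latch_left, latch_right below 0.4 rad).
It fails at once if the tin, the can or the brush was disturbed (distance of any of oil_tin, wax_can, brush from where it was at the start of the episode above 0.03 m).
It also fails if it takes over 58 s, if anything falls off the work surface, if the arm or the gripper's body presses on something with over 40 N, if the wrist force passes 120 N, or if a joint passes its speed limit or range.

## Working session

There is one attempt and no reset: what is moved stays moved. The work goes in short steps, each a Python script; the robot and the scene stay as the last script left them, time stands still between calls to the robot, and variables do not carry over. Pictures are saved under pics/ and viewed, about 8 in all and at most 12, crops included, and the job is handed in when it is done.

```bash
mkdir -p pics
cat > h.py <<'E'
import numpy as np, cv2
from station import arm
def cap(n,f):
    c=arm.capture(n); cv2.imwrite(f"pics/{f}.png",c["img"][:,:,::-1]); return c
def ray(c,u,v):
    f=c["img"].shape[0]/2/np.tan(np.radians(c["fov_y"]/2))
    d=c["T"][:3,:3]@np.array([(u-c["cx"])/f,(v-c["cy"])/f,1]); return c["T"][:3,3],d/np.linalg.norm(d)
def plane(c,u,v,z):
    o,d=ray(c,u,v); return o+d*(z-o[2])/d[2]
def tri(c1,p1,c2,p2):
    o1,d1=ray(c1,*p1);o2,d2=ray(c2,*p2)
    s=np.linalg.lstsq(np.c_[d1,-d2],o2-o1,rcond=None)[0]
    a,b=o1+d1*s[0],o2+d2*s[1]; return (a+b)/2,np.linalg.norm(a-b)
E
python3 - <<'E'
from h import *
import pickle
np.set_printoptions(precision=4,suppress=True)
d={n:cap(n,n+"0") for n in("scene","side")}
pickle.dump(d,open("c0.pkl","wb"))
for n in d: print(n,d[n]["T"],d[n]["fov_y"],d[n]["cx"],d[n]["cy"])
print(arm.read_t())
cv2.imwrite("pics/both.png",np.hstack([d[n]["img"] for n in d])[:,:,::-1])
E
```

```text
scene [[ 0.7425  0.5315 -0.4076  1.0267]
 [ 0.6698 -0.5929  0.4471 -0.4234]
 [-0.0041 -0.605  -0.7962  0.9214]
 [ 0.      0.      0.      1.    ]] 57.02524692170102 283.6598337834374 208.05619137533427
side [[ 0.9222 -0.2595  0.2868  0.1849]
 [-0.3868 -0.6297  0.6737 -0.8791]
 [ 0.0058 -0.7322 -0.681   1.0463]
 [ 0.      0.      0.      1.    ]] 45.54106572543707 283.7714755802361 206.45456466198993
0.1
```

View pics/scene0.png

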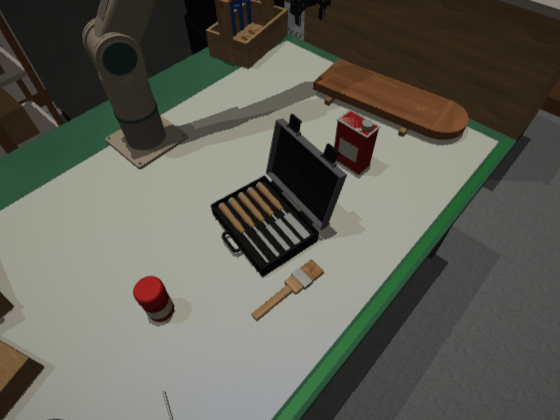

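View pics/side0.png

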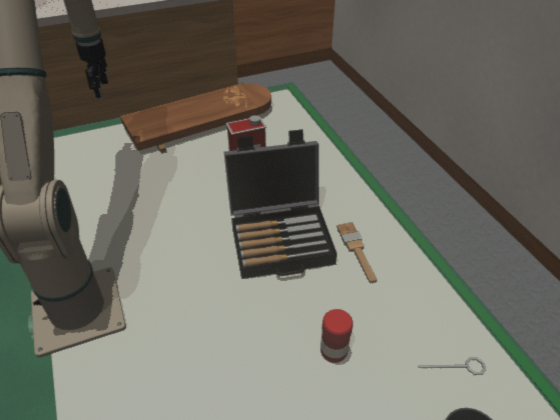

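Scene: case around (265,222), with the lid leaning back up to (290,130)-(340,175) and the tin behind it. The can is at (153,300) and the brush at (290,290). Side: case (285,240), front towards the can at (336,335). I'll enlarge the case for corner picking.

Run:
```python
from h import *
a=cv2.imread("pics/scene0.png")[105:280,200:360]; b=cv2.imread("pics/side0.png")[120:285,215:345]
f=lambda i:cv2.convertScaleAbs(cv2.resize(i,(400,int(400*i.shape[0]/i.shape[1])),interpolation=cv2.INTER_CUBIC),alpha=2.2,beta=15)
A,B=f(a),f(b); o=np.zeros((max(len(A),len(B)),800,3),np.uint8); o[:len(A),:400]=A;o[:len(B),400:]=B
print(400/160,400/130); cv2.imwrite("pics/crop0.png",o)
```

```text
2.5 3.076923076923077
```

View pics/crop0.png

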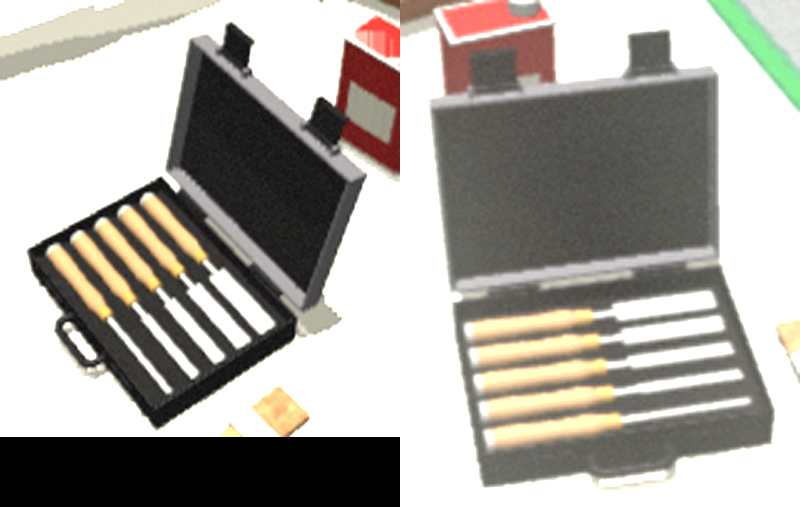

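Run:
```python
from h import *
import pickle
np.set_printoptions(precision=4,suppress=True)
d=pickle.load(open("c0.pkl","rb")); S,D=d["scene"],d["side"]
s=lambda x,y:(200+x/2.5,105+y/2.5); t=lambda x,y:(215+(x-400)/3.0769,120+y/3.0769)
P=dict(FL=((30,250),(478,450)),FR=((155,403),(771,408)),BR=((296,318),(722,268)),
 lidL=((192,42),(432,98)),lidR=((362,180),(717,72)),latL=((240,30),(492,50)),latR=((332,103),(650,33)),hinR=((322,146),(655,72)),hinL=((232,68),(497,90)))
for k,(a,b) in P.items():
    p,e=tri(S,s(*a),D,t(*b)); print(k,p,"gap",round(e,4))
for k in("FL","FR","BR"): print(k,plane(S,*s(*P[k][0]),.045),plane(D,*t(*P[k][1]),.045))
hsv=lambda c:cv2.cvtColor(c["img"],cv2.COLOR_RGB2HSV)
print("can top(cap) ",plane(S,151,286,.124),plane(D,337,320,.124)); print("tin cap",plane(S,367,126,.183),plane(D,255,121,.183))
print("brush",plane(S,254,315,.016),plane(S,315,268,.016),plane(D,372,277,.016),plane(D,347,228,.016))
```

```text
FL [ 0.4147 -0.0573  0.043 ] gap 0.0044
FR [ 0.6634 -0.1089  0.0472] gap 0.0024
BR [0.7034 0.0704 0.044 ] gap 0.0012
lidL [0.4639 0.1708 0.2373] gap 0.0111
lidR [0.7179 0.1335 0.2269] gap 0.0009
latL [0.5213 0.1802 0.2724] gap 0.0
latR [0.659  0.1548 0.2728] gap 0.0044
hinR [0.6624 0.143  0.2323] gap 0.0056
hinL [0.5219 0.1692 0.2331] gap 0.0068
FL [ 0.4176 -0.0603  0.045 ] [ 0.4137 -0.0562  0.045 ]
FR [ 0.6618 -0.1069  0.045 ] [ 0.6647 -0.1086  0.045 ]
BR [0.7035 0.0705 0.045 ] [0.7029 0.0687 0.045 ]
can top(cap)  [ 0.5437 -0.3385  0.124 ] [ 0.5401 -0.3457  0.124 ]
tin cap [0.6287 0.3687 0.183 ] [0.6165 0.3679 0.183 ]
brush [ 0.7282 -0.2057  0.016 ] [ 0.7572 -0.0071  0.016 ] [ 0.728  -0.1994  0.016 ] [ 0.7526 -0.014   0.016 ]
```

Heights check out: shell top at 43–47 mm, edges 254/184 mm, lid edge at radius 0.193, lid about 1.8 rad. The case centre is ≈(0.558, 0.008) with yaw ≈ -11.5°. Next I go behind the lid and push it over.

```bash
cat >> h.py <<'E'
np.set_printoptions(precision=4,suppress=True)
C=np.array([.558,.008]); Y=np.radians(-11.5)
ex=np.array([np.cos(Y),np.sin(Y)]); ey=np.array([-np.sin(Y),np.cos(Y)])
def W(x,y,z): return np.r_[C+x*ex+y*ey,z]
def Rot(s=1): return np.c_[np.r_[s*ey,0],np.r_[s*ex,0],[0,0,-1.]]
def F():  # force in case axes
    f=np.array(arm.read_ft_force()); return np.array([f[:2]@ex,f[:2]@ey,f[2]])
def lidpt(th,s=.165): # TCP for fingertip corner touching lid's outer face
    f=s*np.cos(th)-.025*np.sin(th); z=.045+s*np.sin(th)+.025*np.cos(th)
    return W(0,.099-f+.011,z+.014)
E
python3 - <<'E'
from h import *
p=np.array(arm.read_tcp_pos()); print(arm.read_eef_rot())
arm.move_gripper(0.0)
arm.move_l([p[0],p[1],.40],velocity=.2)
P=W(0,.215,.40)
for s in(1,-1):
    q=arm.ik(P,Rot(s)); print(s,q)
s=min((1,-1),key=lambda s:abs(np.array(arm.ik(P,Rot(s)))[6]) if arm.ik(P,Rot(s)) is not None else 999)
print("s",s); open("s.txt","w").write(str(s))
arm.move_to(P,Rot(s))
print(arm.read_tcp_pos(),F(),arm.read_t())
c=cap("scene","s1")
d=cap("side","d1"); cv2.imwrite("pics/b1.png",cv2.resize(np.hstack([c["img"][20:300,160:440],d["img"][20:300,160:440]]),(800,400))[:,:,::-1])
E
```

```text
[[-0.9502  0.3115 -0.0005]
 [ 0.3115  0.9502 -0.0017]
 [-0.     -0.0017 -1.    ]]
1 [-40.05    31.1601  31.5118  75.7872 -16.0862  77.4364 -20.2777]
-1 [-16.9892  28.8245  -9.574   75.0005   4.7293  76.5574 142.0031]
s 1
[0.6002 0.2207 0.3998] [-0.4636  0.186   1.0949] 3.8167
```

View pics/b1.png

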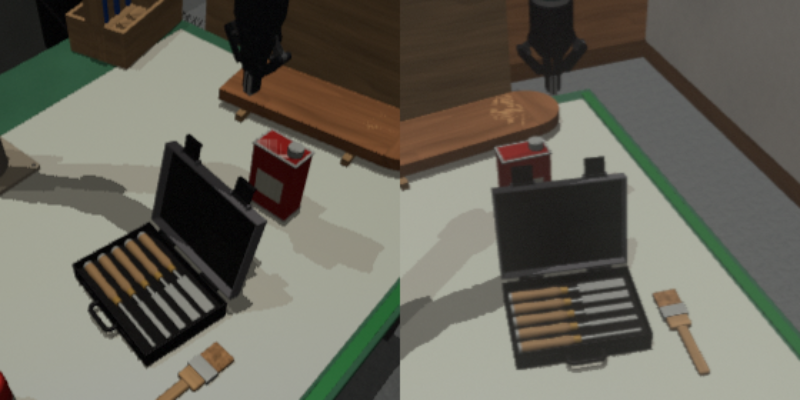

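The hand hangs clear above, behind the lid at scene-crop (250,80); nothing has been disturbed. Now I descend and push.

Run:
```python
from h import *
arm.move_l(W(0,.215,.205),velocity=.2); F0=F(); print("bias",F0)
for th in np.r_[np.arange(1.9,.25,-.12),.2,.12]:
    arm.move_l(lidpt(th),velocity=.12); f=F()-F0
    print(round(th,2),f,round(arm.read_t(),2))
    if np.linalg.norm(f)>15: print("stop");break
cap("side","d2");c=cap("scene","s2")
```

```text
bias [ 0.7674 -0.309   0.9754]
1.9 [-0.8638  1.009  -1.4902] 5.42
1.78 [-0.6923  0.4403 -1.0577] 5.74
1.66 [-1.2304  0.3306 -0.4577] 6.06
1.54 [-0.7564  1.3049 -0.247 ] 6.38
1.42 [-1.84    0.7518 -1.7011] 6.69
1.3 [ 0.5263  0.5719 -0.839 ] 7.01
1.18 [-0.9646  0.251  -0.924 ] 7.33
1.06 [-1.5594  0.853  -0.1958] 7.64
0.94 [-0.6224 -0.1193 -1.3954] 7.96
0.82 [ 0.2058  0.9155 -1.2451] 8.28
0.7 [-1.0226  0.5552  0.1002] 8.59
0.58 [-0.7349  0.6276 -1.    ] 8.91
0.46 [-0.3374  0.4227 -1.1876] 9.22
0.34 [-0.402   0.0087 -1.5894] 9.54
0.2 [-0.7733  0.1817 -0.9113] 9.88
0.12 [-0.4326  1.1361 -1.3759] 10.14
```

Run:
```python
from h import *
a=[cv2.imread(f"pics/{n}2.png") for n in "sd"]
cv2.imwrite("pics/b2.png",cv2.convertScaleAbs(cv2.resize(np.hstack([i[100:300,180:380] for i in a]),(800,400)),alpha=1.8))
```

```text
(no output)
```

View pics/b2.png

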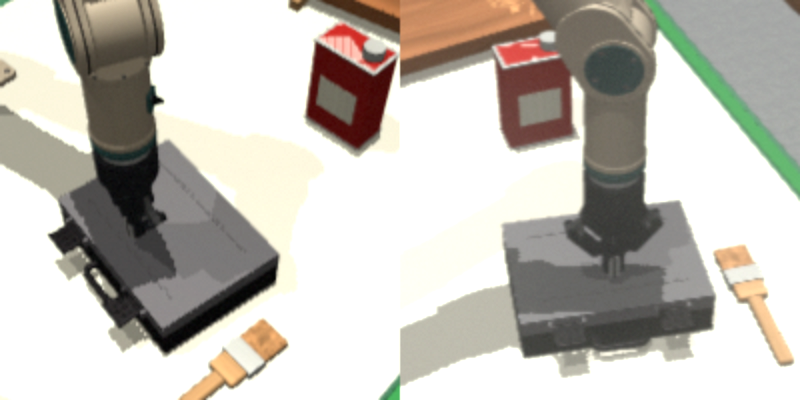

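The lid has come over and is nearly down, with the latches sticking out and the case in place. Now I press it gently shut under force guard, then look from clear.

```bash
cat >> h.py <<'E'
def Fm(n=6):
    r=[]
    for _ in range(n): r.append(F()); arm.sleep(.02)
    return np.mean(r,0)
E
python3 - <<'E'
from h import *
p=lidpt(.12); z=p[2]; q=lidpt(0.,.165); b=np.array([-.1,.3,.0])
while z>.070:
    z-=.0015; p=W(0,.099-.165+.011,z); arm.move_l(p,velocity=.04); f=Fm(4)
    print(round(z,4),np.round(arm.read_tcp_pos()[2],4),f)
    if f[2]>9: break
arm.sleep(.4); print(Fm())
arm.move_l(W(0,-.055,.16),velocity=.15)
arm.move_l(W(0,.06,.33),velocity=.25)
import pickle
d={n:cap(n,n+"3") for n in("scene","side")}; pickle.dump(d,open("c3.pkl","wb")); print(arm.read_t())
a,bb=d["scene"]["img"][165:285,195:335],d["side"]["img"][180:300,210:350]
cv2.imwrite("pics/b3.png",cv2.convertScaleAbs(cv2.resize(np.hstack([a,bb])[:,:,::-1],(800,343),interpolation=cv2.INTER_CUBIC),alpha=1.8,beta=10))
E
```

```text
0.1021 0.1022 [-0.0007  0.1612  0.1946]
0.1006 0.1005 [ 0.0006 -0.0838  0.3165]
0.0991 0.099 [ 0.0494  0.0792 -0.2996]
0.0976 0.0975 [0.1946 0.1437 0.0472]
0.0961 0.096 [-0.1717  0.042  -0.1105]
0.0946 0.0945 [-0.251   0.6088 -0.1794]
0.0931 0.093 [0.0135 0.2828 0.0862]
0.0916 0.0915 [ 0.2172  0.496  -0.2262]
0.0901 0.09 [-0.0983  0.5422  0.219 ]
0.0886 0.0885 [-0.3706  0.2985 -0.1285]
0.0871 0.087 [-0.2538  0.0088 -0.2211]
0.0856 0.0855 [-0.0314 -0.1225 -0.4341]
0.0841 0.0841 [ 0.6208 -0.5551  0.8072]
0.0826 0.0839 [-2.6089 -0.0719 13.3124]
[-2.8016 -0.2636 13.551 ]
16.925
```

View pics/b3.png

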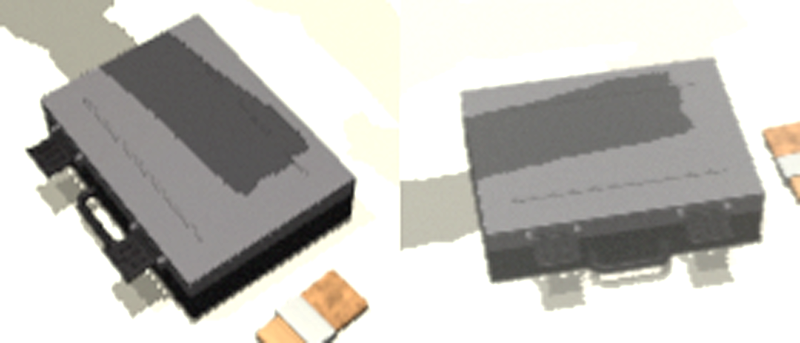

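Lid hard-stopped at fingertip height 0.070 m, as it must. Scene crop: top corners at (42,100), (190,285), (355,180) and (197,15); latches at (50,155) and (130,260), both sticking out. Recomputing the case pose.

Run:
```python
from h import *
import pickle
d=pickle.load(open("c3.pkl","rb")); S,D=d["scene"],d["side"]
k=400/140
s=lambda x,y:(195+x/k,165+y/k); t=lambda x,y:(210+(x-400)/k,180+y/k)
def loc(p): return np.array([(p[:2]-C)@ex,(p[:2]-C)@ey])
for n,p in dict(FL=(42,100),FR=(190,285),BR=(355,180),BL=(197,15)).items(): P=plane(S,*s(*p),.07); print(n,P,loc(P))
for n,p in dict(FL=(487,236),FR=(763,194),BR=(716,59),BL=(462,92)).items(): P=plane(D,*t(*p),.07); print(n,P,loc(P))
for n,a,b in(("L",(38,160),(557,258)),("R",(120,272),(713,238))):
    for z in(.05,.06,.07): print(n,z,loc(plane(S,*s(*a),z)),loc(plane(D,*t(*b),z)))
```

```text
FL [ 0.4168 -0.0631  0.07  ] [-0.1242 -0.0979]
FR [ 0.6684 -0.1138  0.07  ] [ 0.1325 -0.0974]
BR [0.7059 0.0684 0.07  ] [0.1329 0.0886]
BL [0.4519 0.1207 0.07  ] [-0.1265  0.0893]
FL [ 0.4122 -0.0653  0.07  ] [-0.1282 -0.1009]
FR [ 0.6638 -0.1145  0.07  ] [ 0.1281 -0.099 ]
BR [0.7045 0.0688 0.07  ] [0.1315 0.0888]
BL [0.4507 0.1208 0.07  ] [-0.1277  0.0892]
L 0.05 [-0.0776 -0.1326] [-0.0686 -0.1214]
L 0.06 [-0.0704 -0.1349] [-0.0698 -0.1296]
L 0.07 [-0.0633 -0.1371] [-0.071  -0.1379]
R 0.05 [ 0.0744 -0.135 ] [ 0.0751 -0.1253]
R 0.06 [ 0.0798 -0.1372] [ 0.0724 -0.1335]
R 0.07 [ 0.0852 -0.1394] [ 0.0698 -0.1417]
```

```bash
sed -i 's/^C=.*/C=np.array([.558,.008])/' h.py
cat >> h.py <<'E'
C=C+.002*ex-.005*ey
def latpt(x,ph,s=.026,t=.004):
    return W(x,-(.101+s*np.sin(ph)+t*np.cos(ph)+.011),.059-s*np.cos(ph)+t*np.sin(ph)+.014)
def latch(x):
    arm.move_l(W(x,-.14,.16),Rot(),velocity=.25); arm.move_l(latpt(x,1.9)+[0,0,.015],velocity=.15)
    b=Fm(); print("bias",b)
    for ph in np.arange(1.7,-.01,-.17):
        arm.move_l(latpt(x,ph),velocity=.06); f=Fm(3)-b; print(round(ph,2),f,arm.read_tcp_pos()[2])
        if np.linalg.norm(f)>14: print("stop"); return False
    p=latpt(x,0); 
    for i in range(1,10):
        arm.move_l(p+np.r_[ey,0]*.001*i,velocity=.03); f=Fm(4)-b; print(i,f)
        if np.linalg.norm(f)>5: break
    arm.move_l(W(x,-.15,p[2]),velocity=.1); arm.move_l(W(x,-.15,.16),velocity=.2); return True
E
python3 - <<'E'
from h import *
for x in(.07,-.07):
    for z in(.16,.05): print(arm.ik(W(x,-.15,z),Rot()))
print(latch(.07),arm.read_t())
c=cap("side","d4");s=cap("scene","s4")
cv2.imwrite("pics/b4.png",cv2.convertScaleAbs(cv2.resize(np.hstack([s["img"][165:285,195:335],c["img"][180:300,210:350]])[:,:,::-1],(800,343),interpolation=cv2.INTER_CUBIC),alpha=1.8,beta=10))
E
```

```text
Traceback (most recent call last):
  File "h.py", line 16, in <module>
    ex=np.array([np.cos(Y),np.sin(Y)]); ey=np.array([-np.sin(Y),np.cos(Y)])
                        ^
NameError: name 'Y' is not defined
```

```bash
sed -i '0,/^C=np.*/s//C=np.array([.558,.008]); Y=np.radians(-11.5)/' h.py
python3 - <<'E'
from h import *
for x in(.07,-.07):
    for z in(.16,.05): print(arm.ik(W(x,-.15,z),Rot()))
print(latch(.07),arm.read_t())
c=cap("side","d4");s=cap("scene","s4")
cv2.imwrite("pics/b4.png",cv2.convertScaleAbs(cv2.resize(np.hstack([s["img"][165:285,195:335],c["img"][180:300,210:350]])[:,:,::-1],(800,343),interpolation=cv2.INTER_CUBIC),alpha=1.8,beta=10))
E
```

```text
[ -3.0551  41.5152  25.5567  97.4283 -23.2613  46.3892  21.6606]
[  0.1391  49.9301  20.2072 100.4481 -27.7311  34.6152  25.3643]
[ -4.1092  31.8516  24.12   119.1075 -23.0081  33.4863  24.7156]
[  3.9455  42.6433  12.6772 122.4663 -29.216   17.733   29.8838]
bias [-0.0578 -0.1119  0.2291]
1.7 [-0.12   -0.1307  0.1769] 0.08015214698971428
1.53 [ 0.2579  0.5284 -0.2977] 0.0758694058102543
1.36 [ 0.1783 -0.4534 -0.051 ] 0.07127818370570731
1.19 [ 0.1765 -0.052   0.2288] 0.06679462107915153
1.02 [-0.2424 -0.2791  0.0232] 0.06255747261795179
0.85 [-0.1843 -0.0882 -0.7067] 0.058637957974625024
0.68 [ 0.2827 -0.0241 -0.0988] 0.05513281263484064
0.51 [ 0.0021  0.3046 -0.5929] 0.05206313948193434
0.34 [ 0.5747 -0.1288  0.0076] 0.049637128653488176
0.17 [ 0.0618 -0.7319 -0.4538] 0.047903914715305855
0.0 [-0.2878 -0.7897 -0.8591] 0.046897779186775596
1 [ 0.1582 -1.5005 -1.02  ]
2 [-0.0486 -2.1541 -1.9589]
3 [-0.0363 -2.9091 -1.9049]
4 [ 1.4114 -3.2572 -1.8142]
5 [ 1.7878 -3.6882 -2.0382]
6 [ 2.4002 -3.8649 -1.4527]
7 [ 1.9357 -4.0145 -0.9345]
8 [ 1.6817 -4.0569 -0.3829]
9 [ 2.0409 -4.3593 -0.4691]
True 26.5083
```

View pics/b4.png

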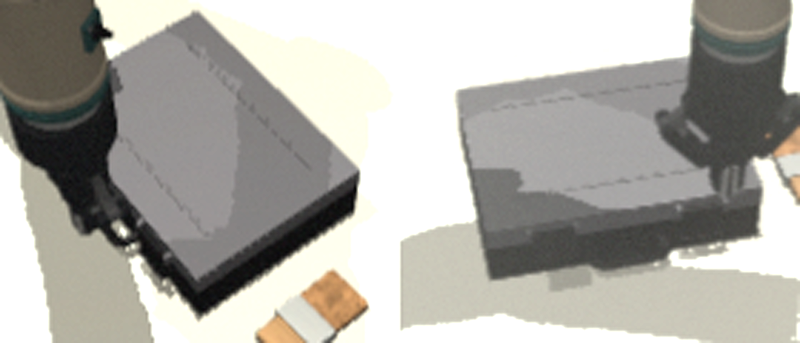

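Right latch appears down (step forces rose to about 4 N, where the case began sliding a few mm). Left latch next, with a lower stop force.

```bash
sed -i 's/range(1,10)/range(1,8)/; s/norm(f)>5: break/norm(f)>3.3: break/' h.py
python3 - <<'E'
from h import *
import pickle
print(latch(-.07),arm.read_t())
arm.move_l(W(0,.02,.33),velocity=.25); arm.move_l(W(0,.15,.36),velocity=.25)
print(arm.read_t())
d={n:cap(n,n+"5") for n in("scene","side")}; pickle.dump(d,open("c5.pkl","wb"))
cv2.imwrite("pics/b5.png",cv2.convertScaleAbs(cv2.resize(np.hstack([d["scene"]["img"][165:285,195:335],d["side"]["img"][180:300,210:350]])[:,:,::-1],(800,343),interpolation=cv2.INTER_CUBIC),alpha=2.5,beta=25))
E
```

```text
bias [ 0.0079 -0.273   0.0832]
1.7 [ 0.4007  0.2438 -0.3109] 0.08018440703697155
1.53 [0.0403 0.343  0.249 ] 0.07590752491366924
1.36 [-0.1381  0.8381 -0.1858] 0.07133465386734332
1.19 [0.0414 0.4855 0.195 ] 0.06686405272037829
1.02 [0.3243 0.161  0.1166] 0.06263617652768388
0.85 [-0.2891  0.2092  0.0771] 0.058668929040306746
0.68 [-0.124   0.1282  0.2264] 0.05516159219029988
0.51 [-0.1636  0.5038 -0.1293] 0.05216731186846338
0.34 [ 0.3105  0.194  -0.2243] 0.04975315449035821
0.17 [ 0.6046  0.3272 -0.1817] 0.047970357142818665
0.0 [0.3271 0.1078 0.0817] 0.046928990971331325
1 [ 0.0468 -1.5656 -0.558 ]
2 [ 0.3955 -2.4382 -1.4083]
3 [ 0.5591 -2.2842 -1.3513]
4 [ 0.1502 -2.0005 -1.3005]
5 [-0.3601 -1.7647 -1.5708]
6 [-0.037  -2.2285 -1.3421]
7 [-1.312  -3.4227 -0.805 ]
True 34.9917
36.825
```

View pics/b5.png

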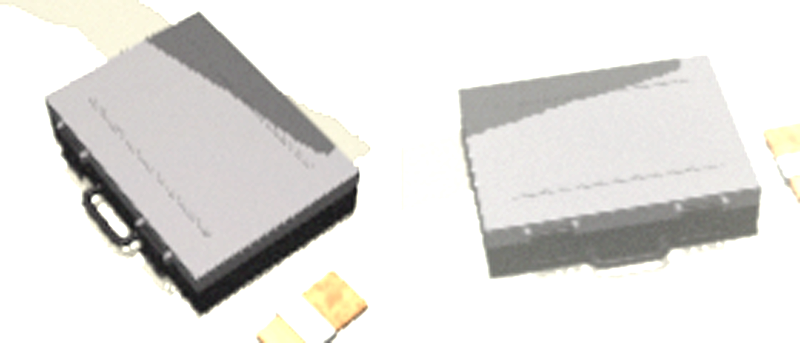

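Both latches look down. The left ended at just 3.4 N, which leaves flatness unsure, so I'll press it once more near the tip until the case itself resists.

Run:
```python
from h import *
import pickle
x=-.07
arm.move_l(W(x,-.145,.16),Rot(),velocity=.3); arm.move_l(W(x,-.135,.044),velocity=.15); b=Fm(8)
arm.move_l(W(x,-.112,.044),velocity=.06); prev=None
for i in range(0,9):
    arm.move_l(W(x,-.110+.001*i,.044),velocity=.03); f=Fm(4)-b; print(i,f)
    if abs(f[1])>4.2: break
arm.move_l(W(x,-.145,.044),velocity=.1); arm.move_l(W(x,-.145,.16),velocity=.25)
arm.move_l(W(0,.02,.33),velocity=.3); arm.move_l(W(0,.15,.36),velocity=.3)
print(arm.read_t(),Fm())
d={n:cap(n,n+"6") for n in("scene","side")}; pickle.dump(d,open("c6.pkl","wb"))
a,b=d["scene"]["img"][195:285,205:295],d["side"]["img"][225:285,230:350]
g=lambda i,s:cv2.resize((255*(i[:,:,::-1]/255.)**.45).astype(np.uint8),s,interpolation=cv2.INTER_CUBIC)
o=np.zeros((400,800,3),np.uint8); o[:,:400]=g(a,(400,400)); o[:200,400:]=g(b,(400,200)); cv2.imwrite("pics/b6.png",o)
for n,p0,p1,z in(("can",(151,286),0,0),): pass
e=pickle.load(open("c0.pkl","rb"))
for n in d: # red things (tin, can) and brush: mask centroid shift
    for nm,lo,hi in(("red",(0,150,60),(8,255,255)),("brush",(9,100,90),(20,255,255))):
        M=[cv2.inRange(cv2.cvtColor(k[n]["img"],cv2.COLOR_RGB2HSV),lo,hi) for k in(e,d)]
        for m in M:
            q,_,st,ce=cv2.connectedComponentsWithStats(m); print(n,nm,[(st[i,4],ce[i].round(1)) for i in range(1,q) if st[i,4]>60 and 200<ce[i][0]+80 and 100<ce[i][1]<350])
```

```text
0 [-0.1515  0.0083 -0.4156]
1 [-0.0056 -0.6629 -0.5361]
2 [-0.2714 -4.5374  0.1269]
43.525 [ 0.1976 -0.4477  0.1588]
scene red [(np.int32(184), array([353.8, 119.5])), (np.int32(608), array([147.8, 289.6]))]
scene red [(np.int32(186), array([353.8, 119.5])), (np.int32(599), array([147.8, 289.4]))]
scene brush [(np.int32(167), array([269.6, 195.9])), (np.int32(170), array([260.4, 201.1])), (np.int32(174), array([250.9, 206.5])), (np.int32(180), array([241.4, 211.9])), (np.int32(186), array([231.6, 217.5])), (np.int32(239), array([311.7, 269.4])), (np.int32(506), array([278.9, 295.9]))]
scene brush [(np.int32(237), array([311.7, 269.3])), (np.int32(494), array([278.9, 295.8]))]
side red [(np.int32(165), array([240.9, 125.5])), (np.int32(513), array([337.5, 321.3]))]
side red [(np.int32(166), array([240.9, 125.5])), (np.int32(518), array([337.3, 321.4]))]
side brush [(np.int32(4030), array([195.2, 110.2])), (np.int32(124), array([258.9, 224. ])), (np.int32(130), array([346.2, 228. ])), (np.int32(126), array([260.9, 232.1])), (np.int32(125), array([263. , 240.5])), (np.int32(122), array([265. , 249.2])), (np.int32(117), array([268.2, 258.1]))]
side brush [(np.int32(3791), array([190.4, 111.8])), (np.int32(132), array([346.3, 228.1]))]
```

View pics/b6.png

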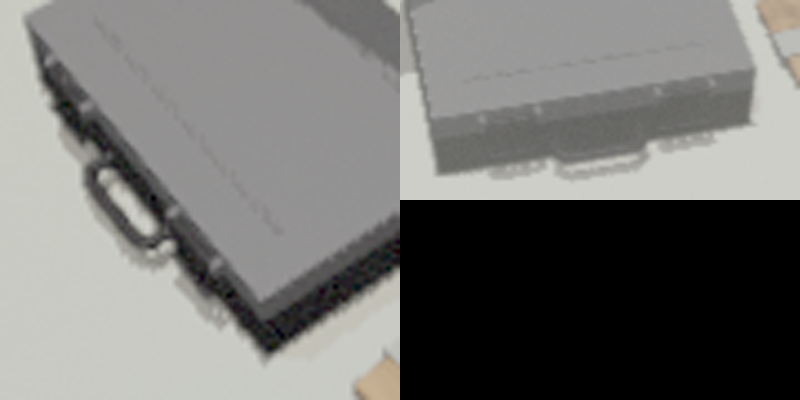

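The left latch now resists hard (4.5 N within 1 mm), so it is flat. Tin, can and brush centroids moved less than 0.3 px. About 14 s remain, so I'll run the same stiffness check on the right latch, retreat and hand in.

Run:
```python
from h import *
x=.07
arm.move_l(W(x,-.145,.16),Rot(),velocity=.35); arm.move_l(W(x,-.13,.044),velocity=.2); b=Fm(6)
arm.move_l(W(x,-.108,.044),velocity=.06)
for i in range(0,12):
    arm.move_l(W(x,-.107+.001*i,.044),velocity=.04); f=Fm(3)-b; print(i,f)
    if abs(f[1])>4 or arm.read_t()>52.5: break
arm.move_l(W(x,-.145,.044),velocity=.12); arm.move_l(W(x,-.145,.18),velocity=.3)
print(arm.read_t(),Fm(3)); cap("scene","s7"); arm.job_done()
```

```text
0 [-0.32    0.7695  0.2366]
1 [-0.1529  0.331   0.1805]
2 [-0.0437 -1.2187  0.1899]
3 [ 0.3166 -3.545  -0.3841]
4 [ 1.6508 -3.9924 -0.8759]
5 [ 2.3914 -3.0281 -1.9521]
6 [ 2.2525 -3.0524 -1.3768]
7 [ 2.61   -3.7168 -0.4413]
8 [ 2.2957 -3.434   0.1646]
9 [ 1.6429 -4.2573 -0.0506]
50.4083 [-0.246   0.1405 -0.5273]
the job is handed in; nothing more can be done
```

I shut the lid with the closed fingertips, folded the right latch and then the left one down, took the hand clear, and handed the job in at about 50.5 s. The hand-in reports no verdict.

- **Lid:** it came to a hard stop with the fingertips at 0.070 m, the case's shut height. The highest force I read was about 13.5 N. I saw the lid fully shut in the pictures before I touched either latch.
- **Left latch:** the first push ended at only 3.4 N, so I pressed it again. It then resisted hard, reaching 4.5 N within 1 mm, so I take it to be flat.
- **Right latch:** the final check was less clear-cut. It built to about 4 N within 2 mm, then held at 3–4 N for about 6 mm. I read that as the latch being flat and the case sliding and turning a little. It looked flat in the pictures before that check.
- **Case:** the pushing moved it by an estimated 1 to 1.5 cm, well inside 50 mm, though I did not measure its final position.
- **Tin, can and brush:** in the pictures before the last check on the right latch, they had not moved (less than 0.3 pixel).
- **Hand:** the wrist force was back near zero before I handed in. I did not view a picture after the last right-latch check.

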